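File the piled slide boxes

TASK

The slide boxes from the microscope have been left in one pile: take the pile apart and put each box in the filing tray of its own colour, lying flat on the tray's floor inside the rim, lengthwise. The slides are glass, so set the boxes down gently, without dropping or tipping any, and leave the oil bottle and the tube rack where they stand.

Things in the scene. Friction and masses are not known exactly. Their poses are not given: they have to be found in the camera images.
- box_blue: blue plastic box of glass slides, lid latched shut: a rigid block 88 x 66 x 32 mm (x, y, z), about 160 g; small white label on the lid. Origin: centre of the underside; x along the 88 mm, z up. Grip across its 66 mm width. At the start at the bottom of the pile, underside at height 0 mm; each box lies crosswise on the one below.
- box_yellow: yellow plastic box of glass slides, lid latched shut: a rigid block 88 x 54 x 32 mm (x, y, z), about 130 g; small white label on the lid. Origin: centre of the underside; x along the 88 mm, z up. Grip across its 54 mm width. At the start second from the bottom, across the blue box, underside at height 32 mm; each box lies crosswise on the one below.
- box_red: red plastic box of glass slides, lid latched shut: a rigid block 88 x 42 x 32 mm (x, y, z), about 100 g; small white label on the lid. Origin: centre of the underside; x along the 88 mm, z up. Grip across its 42 mm width. At the start third from the bottom, across the yellow box, underside at height 64 mm; each box lies crosswise on the one below.
- box_green: green plastic box of glass slides, lid latched shut: a rigid block 88 x 30 x 32 mm (x, y, z), about 70 g; small white label on the lid. Origin: centre of the underside; x along the 88 mm, z up. Grip across its 30 mm width. At the start on top, across the red box, underside at height 96 mm; each box lies crosswise on the one below.
- tray_blue: low grey tray with blue liner and label, fixed to the bench, the place of the blue box. Inside 104 x 82 mm (x, y): 8 mm of play all round the box. Walls 3 mm thick, floor 3 mm and rim 8 mm above the bench. Origin: centre of its underside at bench height; x along the 104 mm, z up. The box lies lengthwise along x, either way round.
- tray_yellow: low grey tray with yellow liner and label, fixed to the bench, the place of the yellow box. Inside 104 x 70 mm (x, y): 8 mm of play all round the box. Walls 3 mm thick, floor 3 mm and rim 8 mm above the bench. Origin: centre of its underside at bench height; x along the 104 mm, z up. The box lies lengthwise along x, either way round.
- tray_red: low grey tray with red liner and label, fixed to the bench, the place of the red box. Inside 104 x 58 mm (x, y): 8 mm of play all round the box. Walls 3 mm thick, floor 3 mm and rim 8 mm above the bench. Origin: centre of its underside at bench height; x along the 104 mm, z up. The box lies lengthwise along x, either way round.
- tray_green: low grey tray with green liner and label, fixed to the bench, the place of the green box. Inside 104 x 46 mm (x, y): 8 mm of play all round the box. Walls 3 mm thick, floor 3 mm and rim 8 mm above the bench. Origin: centre of its underside at bench height; x along the 104 mm, z up. The box lies lengthwise along x, either way round.
- oil_bottle: small amber dropper bottle with black cap, diameter 28 mm, 60 mm high, stands loose among the trays; leave it alone. Origin: centre of its underside, z up.
- tube_rack: grey rack with five capped blood tubes, 24 x 112 x 96 mm (x, y, z), stands loose at the left far edge of the work; leave it alone. Origin: centre of its underside, z up.

How it is judged:
By the outcome, as a careful person would: the job done as asked, in the order asked, and still so for the second after the job is handed in, with the robot touching nothing.
It also fails if it takes over 128 s, if anything falls off the work surface, if the arm or the gripper's body presses on something with over 40 N, if the wrist force passes 120 N, or if a joint passes its speed limit or range.

ROBOT

A 6-joint arm with a two-finger parallel gripper is mounted at the origin on the work surface. World frame = base frame: x ahead of the robot, y to its left, z up, the work surface at z = 0. Lengths are in mm, angles in degrees, forces in N, time in s.
With the tool pointing down it reaches from about 300 to 850 mm from the base axis. Payload 4.2 kg.
Tool frame: the origin (TCP) lies on the mounting face of the last link; the fingertips stand 191 mm ahead of it and the grasp point (between the pads) lies 172 mm ahead of it; z points along the fingers, y is the direction in which the jaws open and shut (so a half turn about z gives the same grasp; the last joint's range is limited). The gripper opens to 91 mm and grips with 3 to 60 N. Pads are 32 mm wide; open, the fingers measure 118 mm over their backs; the gripper's body (76 mm by 178 mm) begins 60 mm behind the grasp point.
Start: joints at [65.604, 18.312, 89.639, -0, 72.044, -1.146], TCP at [226.98, 528.302, 404.776] pointing down, gripper open.
Joint ranges: [-177.97, 177.97], [-48.28, 115.42], [12.27, 149.76], [-77.06, 257.06], [2.81, 150.46], [-146.56, 146.56]. Speed limits (degrees/s): [147.25, 147.25, 180, 180, 180, 180].

INTERFACE

Orientations are given as [roll, pitch, yaw] about the fixed x, y, z axes, in that order (R = Rz(yaw) Ry(pitch) Rx(roll)).
In Python, from workcell import env gives the robot as it stands.
- The arm moves only by the shell command python3 -m handwheel 'ROWS' [FORCE]. ROWS is JSON, a list of rows, each an object with "gripper": the opening in per cent of the stroke, from 0 (shut) to 100 (fully open); "travel": the shift along the tool's x, y, z in m, a list of three; "twist": the turn about the tool's z in rad. In form: [{"gripper": gripper, "travel": [x, y, z], "twist": twist}, ...]. A call has 1 to 5 rows; each row shifts and turns the commanded pose from where the row before left it, along the tool's axes as they then stand; what a row does not reach is not made up. A row lasts 1/12 s, in which the tool goes at most 41.7 mm and 7.16 degrees, less where a joint would pass 70% of its speed; a pose out of reach is approached as far as the arm can. A call with a gripper value outside its range is refused whole. The fingers move at their own pace and stop on an object; FORCE is the grip in N (left out, the last holds). Time passes only in rows, so rows that do not move let the fingers close. It gives the time, the measured TCP pose, the force and the opening at its end, in the units of the state.
- env.state(): the state, without advancing time (a new reading comes with each control period).
- env.grab_frame(name): name is "scene" or "top" or "wrist"; returns a dict with "frame" (384x512x3 uint8, red, green, blue), "intrinsics" (3x3 intrinsics, pixels), "extrinsics" (4x4, takes a point from camera to world coordinates). Camera axes: x right, y down, z forward; pixel columns grow to the right and rows downward; lengths in mm; the calibration is good to about 2 mm. A picture is of the moment at which its call begins. There is no depth.
- env.job_done(): hands the job in, once; it reports no verdict.
Trained networks look in the newest picture that a camera, given by its name, has taken for a name from the list of things; names that differ only in an ending like _2 or _b are one class to them, and where a whole thing is asked for, a point or a joint stands for the part that bears it (a point fixed in the world has none). Each returns a list of dicts, best first, with "confidence" (0 to 1); they miss things now and then, are a little off and sometimes report something else, mostly with a low value. They report only what shows in the picture. A call takes as long as a camera call.
- env.trace(camera, thing): "pixels" (384x512 bool, what is visible of it) and "uv" ([column, row] in pixels, amid what is visible of it).
- env.pinpoint(camera, thing): "uv" ([column, row] in pixels: a listed point, or the origin of a listed thing).
The state is a dict: "time_s": time; "qpos": joint angles; "qvel": joint speeds; "effort": joint torques, N m; "ee_pos": TCP position; "ee_rot": TCP orientation; "force": force on the tool from outside, world axes, zero at the start; "torque": the same for the moment, N m; "gripper_width": finger opening in mm.
Only numpy, scipy, OpenCV 4.12 (cv2) and the standard library are available. Lean on these libraries where they do the work, as an engineer would, in place of code of your own. Each camera call takes 0.05 s, during which the arm holds its last target. There are 200 camera calls.

## Working session

There is one attempt and no reset: what is moved stays moved. The work goes in short steps, Python scripts to look and compute and a shell command to move; the robot and the scene stay as the last step left them, time stands still between calls to the robot, and variables do not carry over. Pictures are saved under pics/ and viewed, about 12 in all and at most 16, crops included, and the job is handed in when it is done.

```bash
ls; mkdir -p pics
python3 - <<'E'
from workcell import env
import cv2,numpy as np
print(env.state())
for n in ("scene","top"):
    f=env.grab_frame(n); cv2.imwrite(f"pics/{n}0.png",f["frame"][:,:,::-1]); print(n,np.round(f["intrinsics"],1).tolist(),np.round(f["extrinsics"],3).tolist())
for t in ["box_blue","box_yellow","box_red","box_green","tray_blue","tray_yellow","tray_red","tray_green","oil_bottle","tube_rack"]:
    for r in env.pinpoint("top",t)[:1]: print(t,r)
E
```

```text
pics
{'time_s': 0.0, 'qpos': array([ 6.56051033e+01,  1.83509691e+01,  8.97065900e+01,  5.70089656e-06,
        7.20438961e+01, -1.14594685e+00]), 'qvel': array([ 0.00200855, -0.0140406 , -0.08287483, -0.02133038, -0.22638331,
       -0.02124379]), 'effort': array([ 1.78648785e-03, -4.12465167e+01, -2.31969559e+01,  7.31570623e-02,
        4.59411205e-02, -1.35876530e-04]), 'ee_pos': array([226.89681527, 528.1531962 , 403.92547666]), 'ee_rot': array([-1.79898565e+02, -2.03444210e-03,  1.56751047e+02]), 'force': array([ 0.18765256, -0.31110935,  0.36651452]), 'torque': array([-0.02606409, -0.03219261, -0.05448908]), 'gripper_width': 91.03236155514065}
scene [[438.7, 0.0, 259.9], [0.0, 438.7, 191.0], [0.0, 0.0, 1.0]] [[0.519, 0.439, -0.733, 1402.473], [0.855, -0.275, 0.44, -419.45], [-0.009, -0.855, -0.518, 676.965], [0.0, 0.0, 0.0, 1.0]]
top [[387.1, 0.0, 258.6], [0.0, 387.1, 196.3], [0.0, 0.0, 1.0]] [[0.001, -0.997, 0.078, 517.962], [-1.0, -0.002, -0.012, 64.216], [0.013, -0.078, -0.997, 1071.007], [0.0, 0.0, 0.0, 1.0]]
box_blue {'uv': [276.6, 244.1], 'confidence': 0.56}
box_yellow {'uv': [281.6, 243.8], 'confidence': 0.59}
box_red {'uv': [279.8, 248.7], 'confidence': 0.6}
box_green {'uv': [280.7, 246.7], 'confidence': 0.63}
tray_blue {'uv': [370.8, 247.2], 'confidence': 0.82}
tray_yellow {'uv': [334.1, 186.3], 'confidence': 0.79}
tray_red {'uv': [219.5, 191.0], 'confidence': 0.83}
tray_green {'uv': [176.1, 249.5], 'confidence': 0.9}
oil_bottle {'uv': [271.6, 184.3], 'confidence': 0.47}
tube_rack {'uv': [143.8, 168.5], 'confidence': 0.81}
```

View pics/top0.png

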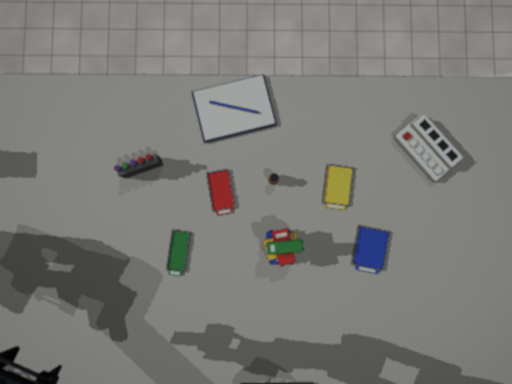

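View pics/scene0.png

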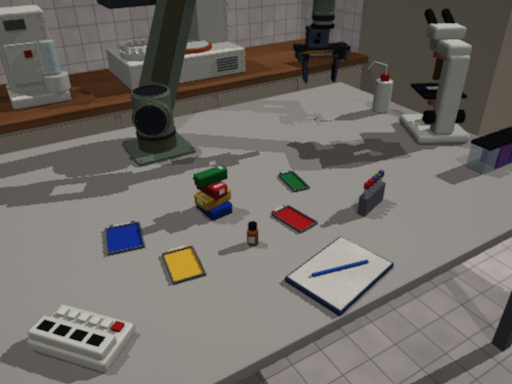

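Top view: the pile is at about (282,247) with green on top. Trays: green (178,252), red (221,192), yellow (339,187), blue (371,249). The bottle is at (273,179) and the rack at (139,164). The scene view agrees.

```bash
cat > h.py <<'E'
from workcell import env
import cv2,numpy as np
from scipy.spatial.transform import Rotation as Rn
def unproj(f,uv,z):
    uv=np.atleast_2d(np.array(uv,float)); K=f["intrinsics"];E=f["extrinsics"]
    d=np.c_[(uv-K[:2,2])/[K[0,0],K[1,1]],np.ones(len(uv))]@E[:3,:3].T
    o=E[:3,3]; return (o+d*((z-o[2])/d[:,2])[:,None])[:,:2]
def rect(f,mask,z):
    m=mask.astype(np.uint8); cs,_=cv2.findContours(m,cv2.RETR_EXTERNAL,cv2.CHAIN_APPROX_NONE)
    c=max(cs,key=cv2.contourArea)[:,0]
    (cx,cy),(w,h),a=cv2.minAreaRect(unproj(f,c,z).astype(np.float32))
    if w<h: w,h,a=h,w,a+90
    return np.round([cx,cy,w,h,(a+90)%180-90],1)
def delta(x,y,z,yaw,s=None):
    """tool-frame travel (mm) and twist (deg, rad) from measured pose to target TCP; yaw mod 180"""
    s=s or env.state(); R=Rn.from_euler("xyz",s["ee_rot"],degrees=True)
    y0=s["ee_rot"][2]; dy=(yaw-y0+90)%180-90
    d=R.inv().apply(np.array([x,y,z])-s["ee_pos"])
    print("pos",np.round(s["ee_pos"],1),np.round(s["ee_rot"],2),"travel mm (tool)",np.round(d,1),"twist deg",round(-dy,2),"rad",round(-np.radians(dy),4))
E
python3 - <<'E'
from h import *
for cam in ("top","scene"):
  f=env.grab_frame(cam)
  for t,z in [("tray_blue",5),("tray_yellow",5),("tray_red",5),("tray_green",5),("box_green",128),("box_red",96),("box_yellow",64),("box_blue",32),("oil_bottle",60),("tube_rack",60)]:
    r=env.trace(cam,t)[:1]; p=env.pinpoint(cam,t)[:1]
    if r: print(cam,t,round(r[0]["confidence"],2),rect(f,r[0]["pixels"],z), "pin", unproj(f,p[0]["uv"],max(z-32,0)).round(1) if p else None)
E
```

```text
top tray_blue 0.64 [686.4 384.9 128.9  45.4 -69.5] pin [[ 456.8 -259.5]]
top tray_yellow 0.67 [ 628.7 -166.9  122.1   78.8   -7.3] pin [[ 626.3 -162.6]]
top tray_red 0.95 [613.6 155.5 121.9  67.3  10.5] pin [[614.6 148. ]]
top box_green 0.84 [468.9  -9.6  93.   33.5 -86. ] pin [[465.3  -6.2]]
top box_red 0.8 [497.7  -3.   42.5  29.2 -84.8] pin [[457.5  -7.2]]
top box_yellow 0.68 [493.8 -37.7  15.6  15.5 -89.9] pin [[471.4 -10.6]]
top box_blue 0.57 [4.969e+02 2.330e+01 1.860e+01 1.600e+01 1.000e-01] pin [[466.7  -5.5]]
top oil_bottle 0.53 [643.1  13.   32.   27.1 -26.5] pin [[628.4  22. ]]
top tube_rack 0.79 [677.7 366.3 123.6  45.5 -71. ] pin [[675.4 359. ]]
scene tray_blue 0.68 [ 455.1 -257.7  129.    87.9  -12.2] pin [[ 455.5 -257.2]]
scene tray_yellow 0.74 [ 628.2 -169.9  126.7   78.    -8.4] pin [[ 621.9 -168. ]]
scene tray_red 0.7 [612.  154.5 127.7  74.9  10.2] pin [[617.4 159. ]]
scene tray_green 0.96 [447.9 270.9 131.9  60.8  -7. ] pin None
scene box_green 0.89 [490.5 -20.9 112.8  76.6 -83.9] pin [[458.2 -11.5]]
scene box_red 0.89 [513.9 -17.2  70.5  69.1   6.9] pin [[473.4 -13.3]]
scene box_yellow 0.92 [502.2 -23.8  98.1  91.5  70.3] pin [[458.2 -15.2]]
scene box_blue 0.82 [513.  -19.6  87.5  74.3  78.1] pin [[459.2  -6.1]]
scene oil_bottle 0.81 [679.4  -7.2  90.4  21.3 -29.9] pin [[680.3  -9.6]]
scene tube_rack 0.95 [691.4 361.5 247.2  56.5 -53. ] pin [[721.9 332.7]]
```

```bash
python3 -c "
from h import *
delta(469,-9.6,420,94)"
```

```text
pos [227.  528.3 404.8] [180.    -0.   156.75] travel mm (tool) [-434.7 -398.7  -15.3] twist deg 62.75 rad 1.0952
```

```bash
python3 -m handwheel '[{"gripper":100,"travel":[-0.029,-0.0266,-0.001],"twist":0},{"gripper":100,"travel":[-0.029,-0.0266,-0.001],"twist":0},{"gripper":100,"travel":[-0.029,-0.0266,-0.001],"twist":0},{"gripper":100,"travel":[-0.029,-0.0266,-0.001],"twist":0},{"gripper":100,"travel":[-0.029,-0.0266,-0.001],"twist":0}]'
python3 -m handwheel '[{"gripper":100,"travel":[-0.029,-0.0266,-0.001],"twist":0},{"gripper":100,"travel":[-0.029,-0.0266,-0.001],"twist":0},{"gripper":100,"travel":[-0.029,-0.0266,-0.001],"twist":0},{"gripper":100,"travel":[-0.029,-0.0266,-0.001],"twist":0},{"gripper":100,"travel":[-0.029,-0.0266,-0.001],"twist":0}]'
python3 -m handwheel '[{"gripper":100,"travel":[-0.029,-0.0266,-0.001],"twist":0},{"gripper":100,"travel":[-0.029,-0.0266,-0.001],"twist":0},{"gripper":100,"travel":[-0.029,-0.0266,-0.001],"twist":0},{"gripper":100,"travel":[-0.029,-0.0266,-0.001],"twist":0},{"gripper":100,"travel":[-0.029,-0.0266,-0.001],"twist":0}]'
python3 -m handwheel '[{"gripper":100,"travel":[0,0,0],"twist":0.11},{"gripper":100,"travel":[0,0,0],"twist":0.11},{"gripper":100,"travel":[0,0,0],"twist":0.11},{"gripper":100,"travel":[0,0,0],"twist":0.11},{"gripper":100,"travel":[0,0,0],"twist":0.11}]'
python3 -m handwheel '[{"gripper":100,"travel":[0,0,0],"twist":0.11},{"gripper":100,"travel":[0,0,0],"twist":0.11},{"gripper":100,"travel":[0,0,0],"twist":0.11},{"gripper":100,"travel":[0,0,0],"twist":0.11},{"gripper":100,"travel":[0,0,0],"twist":0.11}]'
python3 - <<'E'
from h import *
f=env.grab_frame("wrist"); cv2.imwrite("pics/w1.png",f["frame"][:,:,::-1]); print(np.round(f["extrinsics"],2).tolist())
for t,z in [("box_green",128),("box_red",96),("box_yellow",64),("box_blue",32)]:
    for r in env.trace("wrist",t)[:1]: print(t,round(r["confidence"],2),rect(f,r["pixels"],z))
delta(469,-9.6,420,94)
E
```

```text
time_s: 3.12
ee_pos: [307.9, 347.2, 409.9]
ee_rot: [180.0, 0.0, 156.8]
force: [0.5, -0.2, -0.4]
gripper_width: 91.0
time_s: 3.53
ee_pos: [388.6, 167.6, 415.1]
ee_rot: [180.0, 0.0, 156.8]
force: [0.9, 0.4, 0.3]
gripper_width: 91.0
time_s: 3.95
ee_pos: [469.4, -12.0, 420.1]
ee_rot: [180.0, 0.0, 156.7]
force: [0.0, 0.9, -0.2]
gripper_width: 91.2
time_s: 4.37
ee_pos: [469.2, -10.3, 419.8]
ee_rot: [180.0, -0.0, 124.9]
force: [-0.3, -0.6, 0.1]
gripper_width: 91.2
time_s: 4.78
ee_pos: [469.1, -10.0, 419.8]
ee_rot: [180.0, -0.0, 93.4]
force: [0.6, 0.5, -0.1]
gripper_width: 91.1
[[1.0, 0.06, 0.02, 464.14], [0.06, -0.97, -0.25, 58.81], [0.0, 0.25, -0.97, 399.78], [0.0, 0.0, 0.0, 1.0]]
box_green 0.66 [469.1  -8.9  90.7  31.2 -84.7]
box_red 0.61 [439.5 -15.   44.9  31.7 -77.1]
box_yellow 0.96 [460.1  23.3  54.2  29.3  12. ]
pos [469.1 -10.  419.8] [180.    -0.    93.86] travel mm (tool) [ 0.4 -0.1 -0.2] twist deg -0.14 rad -0.0025
```

View pics/w1.png

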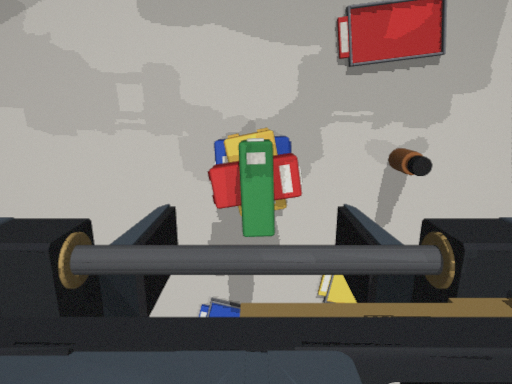

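The wrist view shows the green box upright at (256,187), on top of red, yellow and blue. It sits centred between the fingers, so I'm descending.

```bash
python3 -m handwheel '[{"gripper":100,"travel":[0.001,0,0.02],"twist":-0.025},{"gripper":100,"travel":[0,0,0.025],"twist":0},{"gripper":100,"travel":[0,0,0.025],"twist":0},{"gripper":100,"travel":[0,0,0.02],"twist":0},{"gripper":100,"travel":[0,0,0.015],"twist":0}]'
python3 -m handwheel '[{"gripper":100,"travel":[0,0,0.01],"twist":0},{"gripper":100,"travel":[0,0,0.005],"twist":0},{"gripper":100,"travel":[0,0,0.005],"twist":0},{"gripper":100,"travel":[0,0,0],"twist":0},{"gripper":100,"travel":[0,0,0],"twist":0}]'
python3 -m handwheel '[{"gripper":20,"travel":[0,0,0],"twist":0},{"gripper":20,"travel":[0,0,0],"twist":0},{"gripper":20,"travel":[0,0,0],"twist":0},{"gripper":20,"travel":[0,0,0],"twist":0},{"gripper":20,"travel":[0,0,0],"twist":0}]' 15
python3 -m handwheel '[{"gripper":20,"travel":[0,0,0],"twist":0},{"gripper":20,"travel":[0,0,0],"twist":0},{"gripper":20,"travel":[0,0,0],"twist":0},{"gripper":20,"travel":[0,0,0],"twist":0},{"gripper":20,"travel":[0,0,0],"twist":0}]' 15
```

```text
time_s: 5.45
ee_pos: [468.6, -9.0, 313.0]
ee_rot: [-179.9, -0.0, 95.3]
force: [0.8, -0.1, -0.2]
gripper_width: 91.0
time_s: 5.87
ee_pos: [469.3, -9.0, 295.1]
ee_rot: [180.0, 0.0, 95.2]
force: [-0.3, -0.2, -0.1]
gripper_width: 91.0
time_s: 6.28
ee_pos: [469.1, -9.0, 295.0]
ee_rot: [180.0, -0.0, 95.2]
force: [0.4, -1.5, -0.5]
gripper_width: 61.2
time_s: 6.7
ee_pos: [469.1, -9.0, 294.7]
ee_rot: [180.0, -0.0, 95.2]
force: [0.1, -0.3, 0.7]
gripper_width: 30.1
```

```bash
python3 -m handwheel '[{"gripper":20,"travel":[0,0,0],"twist":0},{"gripper":20,"travel":[0,0,-0.003],"twist":0},{"gripper":20,"travel":[0,0,-0.006],"twist":0},{"gripper":20,"travel":[0,0,-0.012],"twist":0},{"gripper":20,"travel":[0,0,-0.02],"twist":0}]' 
python3 -m handwheel '[{"gripper":20,"travel":[0,0,-0.025],"twist":0},{"gripper":20,"travel":[0,0,-0.025],"twist":0},{"gripper":20,"travel":[0,0,-0.02],"twist":0},{"gripper":20,"travel":[0.015,0,-0.01],"twist":0},{"gripper":20,"travel":[0.03,0.0005,0],"twist":0}]' 
python3 -m handwheel '[{"gripper":20,"travel":[0.035,0.0006,0],"twist":0},{"gripper":20,"travel":[0.035,0.0006,0],"twist":0},{"gripper":20,"travel":[0.035,0.0006,0],"twist":0},{"gripper":20,"travel":[0.035,0.0006,0],"twist":0},{"gripper":20,"travel":[0.035,0.0006,0],"twist":0}]' 
python3 -m handwheel '[{"gripper":20,"travel":[0.035,0.0006,0],"twist":0},{"gripper":20,"travel":[0.02,0.0006,0],"twist":0},{"gripper":20,"travel":[0.005,0,0],"twist":-0.11},{"gripper":20,"travel":[0,0,0],"twist":-0.113},{"gripper":20,"travel":[0,0,0],"twist":-0.113}]' 
python3 -m handwheel '[{"gripper":20,"travel":[0,0,0],"twist":-0.114},{"gripper":20,"travel":[0,0,0],"twist":-0.114},{"gripper":20,"travel":[0,0,0],"twist":-0.114},{"gripper":20,"travel":[0,0,0],"twist":-0.114},{"gripper":20,"travel":[0,0,0],"twist":-0.114}]' 
python3 -m handwheel '[{"gripper":20,"travel":[0,0,0],"twist":-0.114},{"gripper":20,"travel":[0,0,0],"twist":-0.114},{"gripper":20,"travel":[0,0,0],"twist":-0.114},{"gripper":20,"travel":[0,0,0],"twist":-0.11},{"gripper":20,"travel":[0,0,0],"twist":0}]'
cat > look.py <<'E'
import sys
from h import *
n=sys.argv[1]
for cam in ("wrist","top"):
  f=env.grab_frame(cam); cv2.imwrite(f"pics/{cam}{n}.png",f["frame"][:,:,::-1])
  for a in sys.argv[2:]:
    t,z=a.split(":")
    for r in env.trace(cam,t)[:2]: print(cam,t,round(r["confidence"],2),rect(f,r["pixels"],float(z)))
s=env.state(); print(s["time_s"],s["ee_pos"].round(1),s["ee_rot"].round(1),s["gripper_width"])
E
python3 look.py 2 tray_green:6 box_green:200 box_red:96 box_yellow:64
```

```text
time_s: 7.12
ee_pos: [468.5, -9.0, 335.1]
ee_rot: [-179.8, -0.0, 95.2]
force: [0.4, -0.4, -0.6]
gripper_width: 29.8
time_s: 7.53
ee_pos: [466.2, 34.7, 419.2]
ee_rot: [179.6, 0.1, 94.9]
force: [1.6, 1.0, -1.3]
gripper_width: 30.2
time_s: 7.95
ee_pos: [452.2, 212.0, 416.4]
ee_rot: [180.0, -0.0, 95.2]
force: [1.2, -0.8, -0.0]
gripper_width: 29.9
time_s: 8.37
ee_pos: [448.3, 271.1, 416.1]
ee_rot: [180.0, 0.0, 114.8]
force: [-0.2, -0.6, -0.5]
gripper_width: 29.9
time_s: 8.78
ee_pos: [448.5, 270.2, 416.2]
ee_rot: [180.0, 0.0, 147.4]
force: [0.2, 0.2, -0.9]
gripper_width: 29.7
time_s: 9.2
ee_pos: [448.5, 270.2, 416.2]
ee_rot: [180.0, 0.0, 173.1]
force: [-0.6, 0.5, -0.4]
gripper_width: 29.5
wrist tray_green 0.71 [413.8 275.5  53.6  51.4  -7.8]
wrist box_green 0.58 [437.9 272.   56.7  39.9  -7. ]
wrist box_yellow 0.89 [457.3  30.1  53.4  47.3  15. ]
top tray_green 0.91 [481.4 267.1  54.1  51.7  83. ]
top box_green 0.43 [ 608.8 -125.3   97.6   62.4   -7.8]
top box_green 0.42 [485.7 275.3  35.6  22.2 -88.9]
top box_red 0.56 [468.6  -9.   88.9  41.7  12.3]
top box_red 0.36 [671.8 357.6 118.2  40.9 -70.4]
top box_yellow 0.73 [ 622.3 -154.7  115.1   72.5   -7.8]
top box_yellow 0.7 [461.5  23.6  52.9  27.6  13.9]
9.7 [448.6 270.3 415.8] [180.   -0.  172.9] 29.962933650298076
```

View pics/wrist2.png

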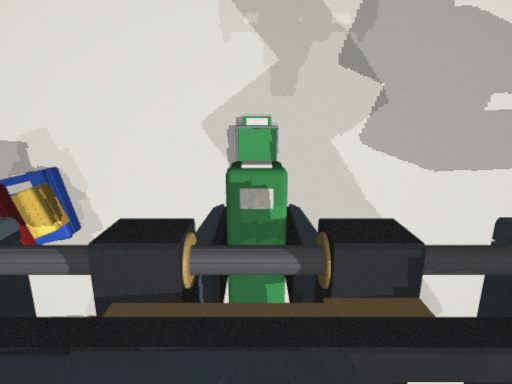

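The wrist view shows the held green box at (257,200) in front of its tray. The tray's near wall is at row 126, columns 236–277, with its label just outside, which biases the mask centres. I'll measure the liners by colour in the first, unobstructed pictures instead.

Run:
```python
from h import *
rng={"green":(50,80),"blue":(110,130),"yellow":(18,32),"red":(174,186)}
seed={"top":{"green":(178,255),"blue":(371,248),"yellow":(339,186),"red":(220,192)},"scene":{"green":(293,180),"blue":(125,238),"yellow":(184,265),"red":(294,218)}}
for cam in ("top","scene"):
  f=env.grab_frame(cam); im=cv2.imread(f"pics/{cam}0.png"); hsv=cv2.cvtColor(im,cv2.COLOR_BGR2HSV)
  for c,(a,b) in rng.items():
    h=hsv[...,0].astype(int); h=np.where(h<10,h+180,h) if c=="red" else h
    m=((h>=a)&(h<=b)&(hsv[...,1]>120)&(hsv[...,2]>50)).astype(np.uint8)
    _,l=cv2.connectedComponents(m); s=seed[cam][c]; v=l[s[1],s[0]]
    if v==0: print(c,"seed miss",hsv[s[1],s[0]]);continue
    mk=l==v; ys,xs=np.nonzero(mk); P=unproj(f,np.c_[xs,ys],3)
    print(cam,c,rect(f,mk,3),"centroid",P.mean(0).round(1))
f=env.grab_frame("wrist"); print(unproj(f,[[236,126],[277,126],[238,160],[276,160]],8).round(1))
```

```text
top green [452.3 270.5 100.6  40.9  -7.9] centroid [452.1 270.6]
top blue [ 461.2 -256.6  103.8   80.8  -10.9] centroid [ 460.9 -257. ]
top yellow [ 628.9 -168.5  115.6   67.5   -7.8] centroid [ 634.3 -169. ]
top red [618.9 156.2 103.1  56.7  10. ] centroid [619.  156.3]
scene green [447.4 271.8  97.3  41.9  -8.7] centroid [449.8 271.2]
scene blue [ 456.9 -257.2  102.2   81.8  -11.5] centroid [ 458.8 -258. ]
scene yellow [ 624.8 -168.5  116.3   69.9   -7.3] centroid [ 632.1 -169.8]
scene red [610.1 156.7 114.8  56.9  10.1] centroid [616.7 157.5]
[[395.6 252.3]
 [401.6 301.3]
 [436.7 249.1]
 [442.5 295.7]]
```

```bash
python3 -m handwheel '[{"gripper":20,"travel":[-0.0031,0.0006,0.02],"twist":0.014},{"gripper":20,"travel":[0,0,0.03],"twist":0},{"gripper":20,"travel":[0,0,0.035],"twist":0},{"gripper":20,"travel":[0,0,0.035],"twist":0},{"gripper":20,"travel":[0,0,0.03],"twist":0}]'
python3 -m handwheel '[{"gripper":20,"travel":[0,0,0.025],"twist":0},{"gripper":20,"travel":[0,0,0.015],"twist":0},{"gripper":20,"travel":[0,0,0.01],"twist":0},{"gripper":20,"travel":[0,0,0.005],"twist":0},{"gripper":20,"travel":[0,0,0],"twist":0}]'
python3 -m handwheel '[{"gripper":20,"travel":[0,0,0.002],"twist":0},{"gripper":20,"travel":[0,0,0.001],"twist":0},{"gripper":20,"travel":[0,0,0],"twist":0}]'
python3 look.py 3 tray_green:6 box_green:42
```

```text
time_s: 10.27
ee_pos: [451.3, 270.3, 264.0]
ee_rot: [-180.0, -0.0, 172.2]
force: [-0.4, 0.3, -0.9]
gripper_width: 29.8
time_s: 10.68
ee_pos: [451.8, 270.5, 210.2]
ee_rot: [-180.0, -0.0, 172.2]
force: [-0.8, 0.1, -0.5]
gripper_width: 30.1
time_s: 10.93
ee_pos: [452.0, 270.6, 208.6]
ee_rot: [179.9, 0.1, 172.2]
force: [-0.2, 0.3, -0.8]
gripper_width: 29.8
wrist tray_green 0.85 [412.7 274.7  53.1  52.7  84.1]
wrist box_green 0.93 [426.8 274.4  42.3  29.3  -7.9]
wrist box_green 0.55 [407.3 276.   42.5  42.   -7.6]
top box_green 0.42 [491.6 262.6  34.3  18.4 -89.9]
11.2333 [451.8 270.5 208.1] [180.    0.  172.2] 29.996357338840966
```

View pics/wrist3.png

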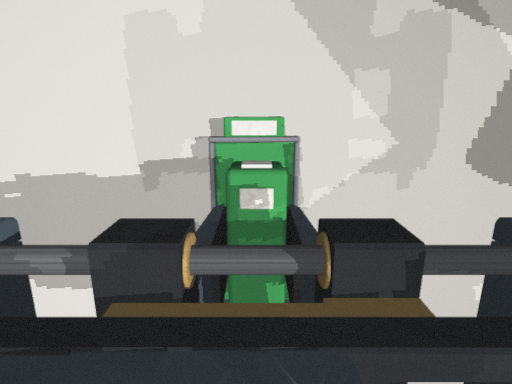

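The box is centred between the tray walls (box columns 228–287, walls 210–300). I'm lowering the last 6 mm slowly.

```bash
python3 - <<'E'
from h import *
f=env.grab_frame("wrist"); print("tray near end", unproj(f,[[210,139],[300,139]],8).mean(0).round(1), "box near end", unproj(f,[257,168],41).round(1), unproj(f,[257,163],41).round(1))
E
python3 -m handwheel '[{"gripper":20,"travel":[0,0,0.002],"twist":0},{"gripper":20,"travel":[0,0,0.0015],"twist":0},{"gripper":20,"travel":[0,0,0.001],"twist":0},{"gripper":20,"travel":[0,0,0],"twist":0},{"gripper":20,"travel":[0,0,0],"twist":0}]'
```

```text
tray near end [398.7 277.2] box near end [[409.4 276.8]] [[407.  277.1]]
time_s: 11.7
ee_pos: [451.7, 270.5, 203.1]
ee_rot: [-180.0, -0.0, 172.2]
force: [-0.0, 0.0, 0.5]
gripper_width: 29.8
```

```bash
python3 -m handwheel '[{"gripper":20,"travel":[0,0,0.0007],"twist":0},{"gripper":20,"travel":[0,0,0],"twist":0},{"gripper":20,"travel":[0,0,0.0005],"twist":0},{"gripper":20,"travel":[0,0,0],"twist":0}]'
python3 -m handwheel '[{"gripper":20,"travel":[0,0,0.0005],"twist":0},{"gripper":20,"travel":[0,0,0],"twist":0},{"gripper":20,"travel":[0,0,0],"twist":0}]'
```

```text
time_s: 12.03
ee_pos: [451.8, 270.5, 202.0]
ee_rot: [180.0, -0.0, 172.2]
force: [-0.2, -0.0, -1.2]
gripper_width: 29.8
time_s: 12.28
ee_pos: [451.8, 270.5, 201.7]
ee_rot: [180.0, 0.0, 172.2]
force: [0.2, 0.3, 1.4]
gripper_width: 30.2
```

```bash
python3 -m handwheel '[{"gripper":35,"travel":[0,0,0],"twist":0},{"gripper":45,"travel":[0,0,0],"twist":0},{"gripper":60,"travel":[0,0,0],"twist":0},{"gripper":60,"travel":[0,0,0],"twist":0},{"gripper":60,"travel":[0,0,-0.003],"twist":0}]'
python3 -m handwheel '[{"gripper":60,"travel":[0,0,-0.015],"twist":0},{"gripper":60,"travel":[0,0,-0.03],"twist":0},{"gripper":60,"travel":[0,0,-0.038],"twist":0},{"gripper":60,"travel":[0,0,-0.038],"twist":0},{"gripper":60,"travel":[0,0,-0.038],"twist":0}]'
python3 -m handwheel '[{"gripper":60,"travel":[0,0,-0.03],"twist":0},{"gripper":60,"travel":[-0.0068,-0.0343,0],"twist":0},{"gripper":100,"travel":[-0.0068,-0.0343,0],"twist":0},{"gripper":100,"travel":[-0.0068,-0.0343,0],"twist":0},{"gripper":100,"travel":[-0.0068,-0.0343,0],"twist":0}]'
python3 -m handwheel '[{"gripper":100,"travel":[-0.0068,-0.0343,0],"twist":0},{"gripper":100,"travel":[-0.0068,-0.0343,0],"twist":0},{"gripper":100,"travel":[-0.0068,-0.0343,0],"twist":0},{"gripper":100,"travel":[-0.0068,-0.0343,0],"twist":0},{"gripper":100,"travel":[0,0,0],"twist":-0.117}]'
python3 -m handwheel '[{"gripper":100,"travel":[0,0,0],"twist":-0.117},{"gripper":100,"travel":[0,0,0],"twist":-0.117},{"gripper":100,"travel":[0,0,0],"twist":0}]'
python3 look.py 4 box_red:96 box_yellow:64 box_green:35 tray_green:6; python3 -c "
from h import *
delta(468.6,-9,263,12.3)"
```

```text
time_s: 12.7
ee_pos: [451.5, 270.4, 204.2]
ee_rot: [-180.0, -0.1, 172.2]
force: [0.6, -0.1, -0.6]
gripper_width: 53.4
time_s: 13.12
ee_pos: [451.4, 270.3, 365.4]
ee_rot: [-180.0, -0.0, 172.2]
force: [0.9, 1.4, -0.3]
gripper_width: 54.8
time_s: 13.53
ee_pos: [459.5, 129.6, 394.1]
ee_rot: [180.0, 0.1, 172.2]
force: [0.7, -0.1, -0.8]
gripper_width: 71.8
time_s: 13.95
ee_pos: [468.1, -13.3, 393.8]
ee_rot: [-179.8, 0.0, 178.7]
force: [0.2, 0.7, 0.1]
gripper_width: 91.4
time_s: 14.2
ee_pos: [468.0, -9.2, 393.7]
ee_rot: [180.0, 0.0, -167.7]
force: [-0.6, 0.4, 0.2]
gripper_width: 91.4
wrist box_red 0.69 [465.3 -11.5  89.9  41.5  12.3]
wrist box_yellow 0.61 [457.4  22.8  55.2  24.5  12.3]
wrist box_green 0.8 [433.2 251.7  52.8  51.   12.3]
wrist tray_green 0.65 [431.7 261.4  92.1  39.9 -10.4]
top box_red 0.61 [458.2 256.8  86.2  31.8  -7.7]
top box_red 0.6 [507.   -9.4  25.1  10.  -89.9]
top box_yellow 0.26 [ 623.9 -153.8  117.8   74.1   -7.3]
top box_green 0.93 [454.2 267.1  90.6  39.5  -8.8]
top tray_green 0.82 [447.2 270.8 120.6  52.9  -7.1]
14.7 [468.2  -8.6 393.5] [ 180.     0.  -167.7] 90.64133617999569
pos [468.2  -8.6 393.5] [ 180.      0.   -167.74] travel mm (tool) [ -0.3  -0.4 130.5] twist deg -0.04 rad -0.0007
```

View pics/wrist4.png

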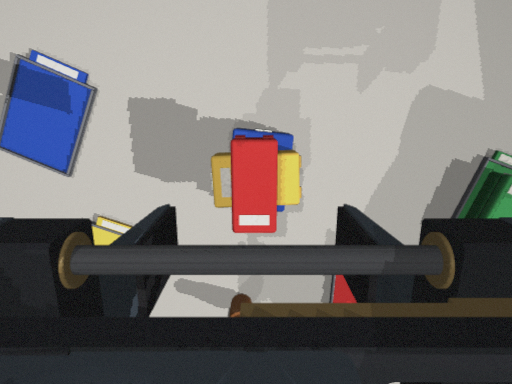

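Red spans columns 232–276 (centre 254) with yellow and blue below it. The green box is lying in its tray at the right. Next I'm gripping red.

```bash
python3 -m handwheel '[{"gripper":100,"travel":[0.002,-0.0015,0.02],"twist":0},{"gripper":100,"travel":[0,0,0.03],"twist":0},{"gripper":100,"travel":[0,0,0.03],"twist":0},{"gripper":100,"travel":[0,0,0.025],"twist":0},{"gripper":100,"travel":[0,0,0.015],"twist":0}]'
python3 -m handwheel '[{"gripper":100,"travel":[0,0,0.0065],"twist":0},{"gripper":100,"travel":[0,0,0.004],"twist":0},{"gripper":100,"travel":[0,0,0],"twist":0},{"gripper":60,"travel":[0,0,0],"twist":0},{"gripper":33,"travel":[0,0,0],"twist":0}]'
python3 -m handwheel '[{"gripper":33,"travel":[0,0,0],"twist":0},{"gripper":33,"travel":[0,0,0],"twist":0},{"gripper":33,"travel":[0,0,0],"twist":0},{"gripper":33,"travel":[0,0,0],"twist":0},{"gripper":33,"travel":[0,0,0],"twist":0}]' 18
python3 -m handwheel '[{"gripper":33,"travel":[0,0,0],"twist":0},{"gripper":33,"travel":[0,0,0],"twist":0},{"gripper":33,"travel":[0,0,0],"twist":0}]' 18
```

```text
time_s: 15.12
ee_pos: [465.7, -10.6, 271.1]
ee_rot: [179.9, -0.2, -167.7]
force: [-0.2, 0.3, -0.1]
gripper_width: 91.3
time_s: 15.53
ee_pos: [467.1, -10.6, 264.1]
ee_rot: [-180.0, 0.1, -167.7]
force: [0.4, 0.1, 1.1]
gripper_width: 80.6
time_s: 15.95
ee_pos: [466.6, -10.6, 263.2]
ee_rot: [180.0, 0.0, -167.7]
force: [0.5, 0.6, -0.4]
gripper_width: 47.3
time_s: 16.2
ee_pos: [466.6, -10.7, 263.1]
ee_rot: [180.0, 0.0, -167.7]
force: [-0.3, -0.3, 1.4]
gripper_width: 41.9
```

```bash
python3 -m handwheel '[{"gripper":33,"travel":[0,0,-0.003],"twist":0},{"gripper":33,"travel":[0,0,-0.006],"twist":0},{"gripper":33,"travel":[0,0,-0.015],"twist":0},{"gripper":33,"travel":[0,0,-0.025],"twist":0},{"gripper":33,"travel":[0,0,-0.025],"twist":0}]' 18
python3 -m handwheel '[{"gripper":33,"travel":[0,0,-0.02],"twist":0},{"gripper":33,"travel":[-0.015,0.011,-0.01],"twist":0},{"gripper":33,"travel":[-0.026,0.0185,0],"twist":0},{"gripper":33,"travel":[-0.026,0.0185,0],"twist":0},{"gripper":33,"travel":[-0.026,0.0185,0],"twist":0}]'
python3 -m handwheel '[{"gripper":33,"travel":[-0.026,0.0185,0],"twist":0},{"gripper":33,"travel":[-0.026,0.0185,0],"twist":0},{"gripper":33,"travel":[-0.026,0.0185,0],"twist":0},{"gripper":33,"travel":[-0.0126,0.0089,0],"twist":0.04},{"gripper":33,"travel":[0,0,0],"twist":0}]'
python3 -m handwheel '[{"gripper":33,"travel":[0,0,0.02],"twist":0},{"gripper":33,"travel":[0,0,0.03],"twist":0},{"gripper":33,"travel":[0,0,0.03],"twist":0},{"gripper":33,"travel":[0,0,0.02],"twist":0},{"gripper":33,"travel":[0,0,0],"twist":0}]'
python3 look.py 5 tray_red:6 box_red:100; python3 -c "
from h import *
delta(618,156.5,202,10)"
```

```text
time_s: 16.62
ee_pos: [466.3, -10.6, 337.7]
ee_rot: [180.0, -0.1, -167.7]
force: [-0.2, 0.0, -1.0]
gripper_width: 41.9
time_s: 17.03
ee_pos: [543.9, 75.0, 368.1]
ee_rot: [-180.0, 0.1, -167.8]
force: [0.9, -1.2, -1.2]
gripper_width: 42.1
time_s: 17.45
ee_pos: [619.9, 158.8, 366.6]
ee_rot: [179.9, 0.1, -169.9]
force: [-0.2, -0.8, -1.8]
gripper_width: 42.1
time_s: 17.87
ee_pos: [616.0, 155.2, 262.6]
ee_rot: [-180.0, -0.6, -170.0]
force: [-1.0, -0.2, -1.3]
gripper_width: 41.8
wrist tray_red 0.91 [568.8 147.3  64.3  33.2 -80.7]
wrist tray_red 0.65 [481.3 265.   55.3  55.1  82.2]
wrist box_red 0.57 [587.4 150.5  42.   40.5  10. ]
top tray_red 0.56 [566.2 154.1  50.1  28.4 -81.7]
top box_red 0.54 [582.9 150.4  38.6  16.  -81.7]
top box_red 0.25 [669.6 357.5 111.5  36.3 -70.4]
18.1667 [618.6 156.2 269.2] [ 180.     0.2 -170. ] 41.57289233511179
pos [618.6 156.2 269.2] [ 179.99    0.22 -170.02] travel mm (tool) [ 0.8  0.4 67.2] twist deg -0.02 rad -0.0003
```

View pics/wrist5.png

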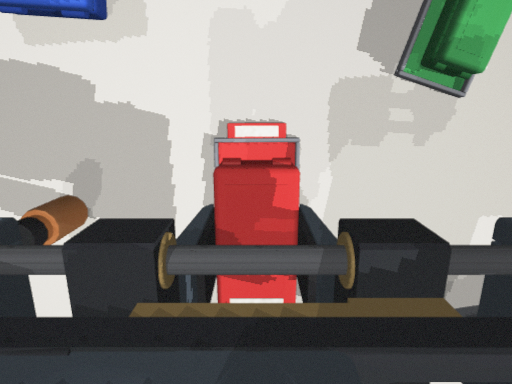

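Red is centred over its tray: box columns 215–299, tray wall 214–299, near wall at row 140. The bottle at (50,220) is clear.

```bash
python3 - <<'E'
from h import *
f=env.grab_frame("wrist"); s=env.state(); print(s["ee_pos"].round(1)); zt=s["ee_pos"][2]-199+32
print("tray near end", unproj(f,[[214,140],[299,140]],8).mean(0).round(1), "box near end", unproj(f,[257,166],zt).round(1))
E
python3 -m handwheel '[{"gripper":33,"travel":[0,0,0.01],"twist":0},{"gripper":33,"travel":[0,0,0.02],"twist":0},{"gripper":33,"travel":[0,0,0.015],"twist":0},{"gripper":33,"travel":[0,0,0.008],"twist":0},{"gripper":33,"travel":[0,0,0.004],"twist":0}]'
python3 -m handwheel '[{"gripper":33,"travel":[0,0,0.002],"twist":0},{"gripper":33,"travel":[0,0,0],"twist":0},{"gripper":33,"travel":[0,0,0],"twist":0},{"gripper":33,"travel":[0,0,0],"twist":0}]'
python3 look.py 6 tray_red:6
```

```text
[618.5 156.3 269. ]
tray near end [572.9 148.7] box near end [[575.9 149.4]]
time_s: 18.63
ee_pos: [617.7, 156.2, 208.5]
ee_rot: [-180.0, -0.1, -170.0]
force: [0.5, 0.8, -0.6]
gripper_width: 41.8
time_s: 18.97
ee_pos: [618.5, 156.4, 208.9]
ee_rot: [180.0, 0.1, -170.0]
force: [-0.4, 0.9, 0.5]
gripper_width: 41.9
wrist tray_red 0.84 [579.5 149.   64.6  53.3 -79.4]
top tray_red 0.44 [566.6 152.3  56.9  25.8  83.8]
19.1667 [618.2 156.3 208.5] [ 1.8e+02  1.0e-01 -1.7e+02] 42.0505813319383
```

View pics/wrist6.png

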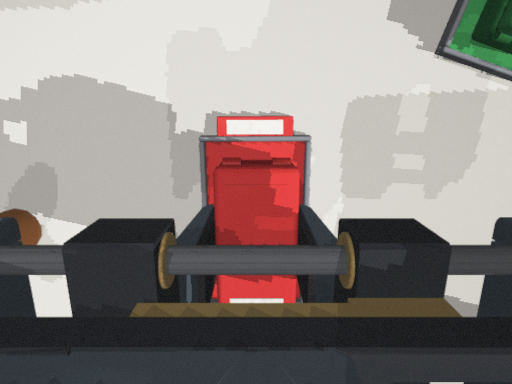

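Run:
```python
import cv2
a=cv2.imread("pics/top0.png"); 
c=cv2.resize(a[155:225,190:260],None,fx=5,fy=5,interpolation=cv2.INTER_CUBIC); d=cv2.resize(a[155:225,305:375],None,fx=5,fy=5,interpolation=cv2.INTER_CUBIC)
cv2.imwrite("pics/crop0.png",cv2.hconcat([c,d]))
```

```text
(no output)
```

View pics/crop0.png

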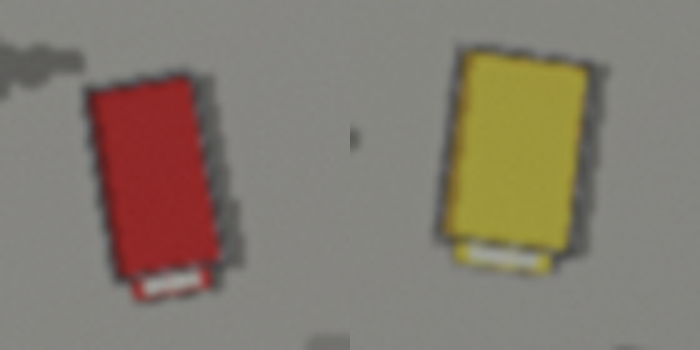

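At (255,230) the red box lies inside the walls (columns 202–310), with the near wall at row 138. The crop shows that the yellow liner touches its yellow label plate, so that mask was biased. I'll compute from corners.

Run:
```python
from h import *
f=env.grab_frame("wrist"); s=env.state(); print(s["ee_pos"].round(1)); zt=s["ee_pos"][2]-199+32
a=unproj(f,[[202,138],[310,138]],8); print("tray near end", a.round(1),a.mean(0).round(1),"->c",(a.mean(0)+55*np.array([.985,.174])).round(1), "box near end", unproj(f,[[216,166],[299,166]],zt).round(1))
t=env.grab_frame("top")
def q(c,ox,oy): 
    p=unproj(t,np.array(c)/5-0.4+[ox,oy],3); print(p.round(1).tolist(),p.mean(0).round(1))
q([(93,90),(192,77),(219,262),(121,277)],190,155)
q([(118,53),(236,67),(218,248),(97,237)],305,155)
```

```text
[618.2 156.3 208.4]
tray near end [[570.5 117. ]
 [559.9 177.2]] [565.2 147.1] ->c [619.4 156.7] box near end [[578.4 130.3]
 [571.7 168.8]]
[[667.2, 190.9], [674.6, 136.1], [571.7, 120.4], [563.3, 174.3]] [619.2 155.4]
[[689.1, -143.3], [681.4, -209.3], [580.2, -197.5], [586.1, -130.3]] [ 634.2 -170.1]
```

```bash
python3 -m handwheel '[{"gripper":33,"travel":[0,0,0.002],"twist":0},{"gripper":33,"travel":[0,0,0.002],"twist":0},{"gripper":33,"travel":[0,0,0.001],"twist":0},{"gripper":33,"travel":[0,0,0.0005],"twist":0},{"gripper":33,"travel":[0,0,0],"twist":0}]'
python3 -m handwheel '[{"gripper":33,"travel":[0,0,0.0005],"twist":0},{"gripper":33,"travel":[0,0,0],"twist":0},{"gripper":33,"travel":[0,0,0],"twist":0}]'
```

```text
time_s: 19.68
ee_pos: [618.1, 156.3, 202.4]
ee_rot: [180.0, -0.0, -170.0]
force: [-1.3, 0.2, -1.1]
gripper_width: 41.6
time_s: 19.93
ee_pos: [618.2, 156.3, 202.2]
ee_rot: [180.0, 0.0, -170.0]
force: [-0.1, -0.1, -0.3]
gripper_width: 41.7
```

```bash
python3 -m handwheel '[{"gripper":33,"travel":[0,0,0.0004],"twist":0},{"gripper":45,"travel":[0,0,0],"twist":0},{"gripper":60,"travel":[0,0,0],"twist":0},{"gripper":75,"travel":[0,0,0],"twist":0},{"gripper":75,"travel":[0,0,0],"twist":0}]'
python3 -m handwheel '[{"gripper":75,"travel":[0,0,-0.003],"twist":0},{"gripper":75,"travel":[0,0,-0.015],"twist":0},{"gripper":75,"travel":[0,0,-0.03],"twist":0},{"gripper":75,"travel":[0,0,-0.038],"twist":0},{"gripper":75,"travel":[0,0,-0.038],"twist":0}]'
python3 -m handwheel '[{"gripper":75,"travel":[0,0,-0.036],"twist":0},{"gripper":75,"travel":[0.0255,-0.0196,0],"twist":0},{"gripper":100,"travel":[0.0255,-0.0196,0],"twist":0},{"gripper":100,"travel":[0.0255,-0.0196,0],"twist":0},{"gripper":100,"travel":[0.0255,-0.0196,0],"twist":0}]'
python3 -m handwheel '[{"gripper":100,"travel":[0.0255,-0.0196,0],"twist":0},{"gripper":100,"travel":[0.0255,-0.0196,0],"twist":0},{"gripper":100,"travel":[0.0255,-0.0196,0],"twist":0},{"gripper":100,"travel":[0,0,0],"twist":0.1085},{"gripper":100,"travel":[0,0,0],"twist":0.1085}]'
python3 -m handwheel '[{"gripper":100,"travel":[0,0,0],"twist":0.1085},{"gripper":100,"travel":[0,0,0],"twist":0.1085},{"gripper":100,"travel":[0,0,0],"twist":0.1085},{"gripper":100,"travel":[0,0,0],"twist":0.1085},{"gripper":100,"travel":[0,0,0],"twist":0.1085}]'
python3 -m handwheel '[{"gripper":100,"travel":[0,0,0],"twist":0.1085},{"gripper":100,"travel":[0,0,0],"twist":0.1085},{"gripper":100,"travel":[0,0,0],"twist":0.1085},{"gripper":100,"travel":[0,0,0],"twist":0.1085},{"gripper":100,"travel":[0,0,0],"twist":0.1085}]'
python3 -m handwheel '[{"gripper":100,"travel":[0,0,0],"twist":0.1085},{"gripper":100,"travel":[0,0,0],"twist":0.1085},{"gripper":100,"travel":[0,0,0],"twist":0},{"gripper":100,"travel":[0,0,0],"twist":0}]'
python3 look.py 7 box_yellow:64 box_blue:32 box_red:35 tray_red:6
```

```text
time_s: 20.35
ee_pos: [618.1, 156.3, 201.5]
ee_rot: [180.0, -0.0, -170.0]
force: [1.0, -0.2, -0.0]
gripper_width: 58.9
time_s: 20.77
ee_pos: [617.9, 156.2, 326.3]
ee_rot: [-180.0, -0.1, -170.0]
force: [1.0, -0.1, 0.4]
gripper_width: 68.2
time_s: 21.18
ee_pos: [530.1, 60.6, 361.9]
ee_rot: [-180.0, 0.0, -170.0]
force: [0.2, -0.4, -0.5]
gripper_width: 85.6
time_s: 21.6
ee_pos: [464.8, -10.9, 362.1]
ee_rot: [180.0, 0.0, 177.1]
force: [0.6, -0.3, 0.7]
gripper_width: 91.4
time_s: 22.02
ee_pos: [466.0, -9.8, 361.8]
ee_rot: [180.0, 0.0, 146.2]
force: [-0.4, 0.1, -0.8]
gripper_width: 90.9
time_s: 22.43
ee_pos: [466.0, -9.8, 361.8]
ee_rot: [180.0, 0.0, 115.1]
force: [-0.0, 0.2, 0.6]
gripper_width: 91.3
time_s: 22.77
ee_pos: [466.1, -9.8, 361.8]
ee_rot: [180.0, 0.0, 103.1]
force: [-0.2, 0.2, 0.4]
gripper_width: 91.3
wrist box_yellow 0.78 [467.1  -7.5  90.9  53.3 -75.5]
wrist box_blue 0.62 [428.   -8.9  67.9  20.4 -78.1]
wrist box_red 0.67 [613.4 153.3  98.3  45.3   9.9]
wrist tray_red 0.65 [613.1 155.  123.9  64.8  10.3]
top tray_red 0.63 [613.4 156.1 121.3  64.3  10.1]
23.2667 [466.1  -9.8 361.6] [180.  -0. 103.] 91.12489443267452
```

View pics/wrist7.png

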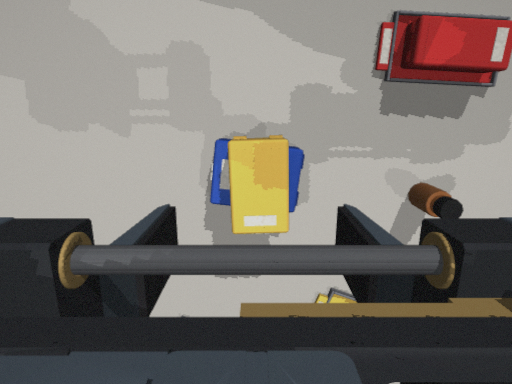

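Yellow spans columns 230–289 across blue, and red lies inside its tray at the upper right. Next I'm gripping yellow.

```bash
python3 -m handwheel '[{"gripper":100,"travel":[0.0015,0.0013,0.02],"twist":-0.024},{"gripper":100,"travel":[0,0,0.03],"twist":0},{"gripper":100,"travel":[0,0,0.03],"twist":0},{"gripper":100,"travel":[0,0,0.025],"twist":0},{"gripper":100,"travel":[0,0,0.015],"twist":0}]'
python3 -m handwheel '[{"gripper":100,"travel":[0,0,0.0065],"twist":0},{"gripper":100,"travel":[0,0,0.004],"twist":0},{"gripper":100,"travel":[0,0,0],"twist":0},{"gripper":70,"travel":[0,0,0],"twist":0},{"gripper":46,"travel":[0,0,0],"twist":0}]'
python3 -m handwheel '[{"gripper":46,"travel":[0,0,0],"twist":0},{"gripper":46,"travel":[0,0,0],"twist":0},{"gripper":46,"travel":[0,0,0],"twist":0},{"gripper":46,"travel":[0,0,0],"twist":0},{"gripper":46,"travel":[0,0,0],"twist":0}]' 20
python3 -m handwheel '[{"gripper":46,"travel":[0,0,0],"twist":0},{"gripper":46,"travel":[0,0,0],"twist":0},{"gripper":46,"travel":[0,0,0],"twist":0}]' 20
```

```text
time_s: 23.68
ee_pos: [466.2, -8.0, 239.3]
ee_rot: [-179.8, -0.1, 104.3]
force: [-0.6, 0.3, 0.1]
gripper_width: 91.0
time_s: 24.1
ee_pos: [467.6, -8.0, 232.2]
ee_rot: [179.9, 0.0, 104.3]
force: [0.3, -0.3, 0.1]
gripper_width: 80.4
time_s: 24.52
ee_pos: [467.2, -8.0, 231.5]
ee_rot: [180.0, 0.0, 104.3]
force: [-0.7, -0.2, 3.2]
gripper_width: 53.6
time_s: 24.77
ee_pos: [467.2, -8.0, 231.5]
ee_rot: [180.0, 0.0, 104.3]
force: [-1.0, -0.9, 4.9]
gripper_width: 54.0
```

```bash
python3 -m handwheel '[{"gripper":46,"travel":[0,0,-0.003],"twist":0},{"gripper":46,"travel":[0,0,-0.006],"twist":0},{"gripper":46,"travel":[0,0,-0.015],"twist":0},{"gripper":46,"travel":[0,0,-0.025],"twist":0},{"gripper":46,"travel":[0,0,-0.025],"twist":0}]' 20
python3 -m handwheel '[{"gripper":46,"travel":[0,0,-0.02],"twist":0},{"gripper":46,"travel":[-0.015,0.009,-0.01],"twist":0},{"gripper":46,"travel":[-0.0283,0.0174,0],"twist":0},{"gripper":46,"travel":[-0.0283,0.0174,0],"twist":0},{"gripper":46,"travel":[-0.0283,0.0174,0],"twist":0}]'
python3 -m handwheel '[{"gripper":46,"travel":[-0.0283,0.0174,0],"twist":0},{"gripper":46,"travel":[-0.0283,0.0174,0],"twist":0},{"gripper":46,"travel":[-0.0283,0.0174,0],"twist":0},{"gripper":46,"travel":[-0.0134,0.0084,0],"twist":0},{"gripper":46,"travel":[0,0,0],"twist":-0.1}]'
python3 -m handwheel '[{"gripper":46,"travel":[0,0,0],"twist":-0.109},{"gripper":46,"travel":[0,0,0],"twist":-0.109},{"gripper":46,"travel":[0,0,0],"twist":-0.109},{"gripper":46,"travel":[0,0,0],"twist":-0.109},{"gripper":46,"travel":[0,0,0],"twist":-0.109}]'
python3 -m handwheel '[{"gripper":46,"travel":[0,0,0],"twist":-0.109},{"gripper":46,"travel":[0,0,0],"twist":-0.109},{"gripper":46,"travel":[0,0,0],"twist":-0.109},{"gripper":46,"travel":[0,0,0],"twist":-0.109},{"gripper":46,"travel":[0,0,0],"twist":-0.109}]'
python3 -m handwheel '[{"gripper":46,"travel":[0,0,0.02],"twist":0},{"gripper":46,"travel":[0,0,0.03],"twist":0},{"gripper":46,"travel":[0,0,0.03],"twist":0},{"gripper":46,"travel":[0,0,0.02],"twist":0},{"gripper":46,"travel":[0,0,0.005],"twist":0}]'
python3 -m handwheel '[{"gripper":46,"travel":[0,0,0],"twist":0},{"gripper":46,"travel":[0,0,0],"twist":0}]'
python3 look.py 8 tray_yellow:6; python3 -c "
from h import *
delta(634,-170,202,-7.6)"
```

```text
time_s: 25.18
ee_pos: [466.6, -8.0, 305.4]
ee_rot: [-179.8, -0.1, 104.3]
force: [0.7, -0.5, -1.5]
gripper_width: 53.6
time_s: 25.6
ee_pos: [551.6, -90.4, 335.7]
ee_rot: [180.0, -0.0, 104.4]
force: [0.3, 1.3, -1.4]
gripper_width: 54.4
time_s: 26.02
ee_pos: [636.1, -172.6, 334.2]
ee_rot: [180.0, 0.1, 110.0]
force: [-0.3, 0.6, -1.9]
gripper_width: 53.7
time_s: 26.43
ee_pos: [633.9, -169.9, 334.8]
ee_rot: [-180.0, -0.1, 141.6]
force: [0.6, 0.6, -1.2]
gripper_width: 54.0
time_s: 26.85
ee_pos: [633.9, -169.9, 334.8]
ee_rot: [180.0, -0.1, 172.8]
force: [0.4, -0.7, -0.5]
gripper_width: 54.0
time_s: 27.27
ee_pos: [632.6, -169.5, 225.8]
ee_rot: [179.9, -0.5, 172.5]
force: [-0.3, -0.5, -1.3]
gripper_width: 54.0
time_s: 27.43
ee_pos: [634.6, -170.0, 230.9]
ee_rot: [-180.0, 0.1, 172.5]
force: [0.4, 0.8, -1.3]
gripper_width: 53.5
wrist tray_yellow 0.74 [ 588.8 -160.2   83.3   48.7   68.6]
top tray_yellow 0.6 [ 588.4 -147.3   64.9   37.5   59.6]
27.6333 [ 634.6 -170.1  231.9] [-180.     0.2  172.5] 53.849384186380696
pos [ 634.6 -170.1  231.9] [-179.98    0.18  172.51] travel mm (tool) [ 0.7 -0.  29.9] twist deg 0.11 rad 0.0019
```

View pics/wrist8.png

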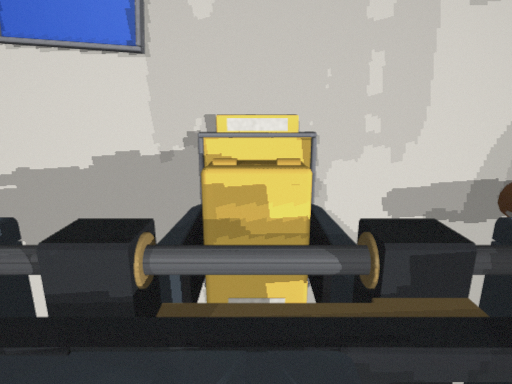

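Yellow is at columns 203–311, between the tray walls at 199–315, with the near wall at row 134. I'll check the ends numerically and then lower it.

```bash
python3 - <<'E'
from h import *
f=env.grab_frame("wrist"); s=env.state(); print(s["ee_pos"].round(1)); zt=s["ee_pos"][2]-199.5+32
u=np.array([.991,-.132])
a=unproj(f,[[199,134],[315,134]],8).mean(0); b=unproj(f,[[203,168],[311,168]],zt); print("tray c",(a+55*u).round(1),"box c",(b.mean(0)+44*u).round(1),b.round(1))
E
python3 -m handwheel '[{"gripper":46,"travel":[0,0,0.01],"twist":0},{"gripper":46,"travel":[0,0,0.008],"twist":0},{"gripper":46,"travel":[0,0,0.004],"twist":0},{"gripper":46,"travel":[0,0,0],"twist":0},{"gripper":46,"travel":[0,0,0],"twist":0}]'
python3 look.py 9 tray_yellow:6
```

```text
[ 634.5 -170.   231.7]
tray c [ 635.8 -169.9] box c [ 636.3 -170. ] [[ 589.3 -189.6]
 [ 596.  -138.9]]
time_s: 28.1
ee_pos: [634.0, -169.9, 207.3]
ee_rot: [180.0, -0.1, 172.5]
force: [0.5, -0.1, -0.2]
gripper_width: 53.6
wrist tray_yellow 0.58 [ 593.9 -164.1   76.6   51.9   82.5]
top tray_yellow 0.72 [ 586.  -144.8   49.9   26.1   59.6]
28.3 [ 634.3 -170.   208.4] [-180.     0.   172.5] 54.11036977685586
```

View pics/wrist9.png

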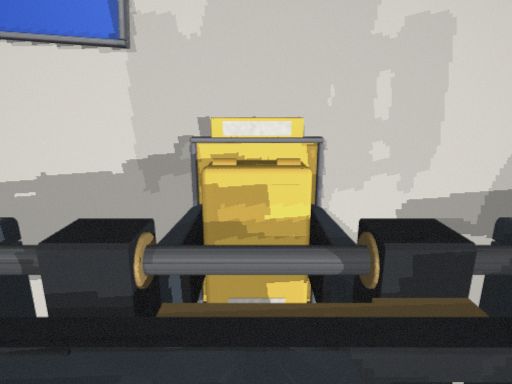

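Centred: box columns 203–310, walls 192–321. Lowering.

```bash
python3 -m handwheel '[{"gripper":46,"travel":[0,0,0.002],"twist":0},{"gripper":46,"travel":[0,0,0.0015],"twist":0},{"gripper":46,"travel":[0,0,0.001],"twist":0},{"gripper":46,"travel":[0,0,0.0005],"twist":0},{"gripper":46,"travel":[0,0,0],"twist":0}]'
python3 -m handwheel '[{"gripper":46,"travel":[0,0,0.0005],"twist":0},{"gripper":46,"travel":[0,0,0],"twist":0},{"gripper":46,"travel":[0,0,0],"twist":0}]'
```

```text
time_s: 28.72
ee_pos: [634.1, -169.9, 202.9]
ee_rot: [180.0, -0.0, 172.5]
force: [-0.6, 0.0, -0.3]
gripper_width: 54.1
time_s: 28.97
ee_pos: [634.1, -169.9, 202.6]
ee_rot: [180.0, -0.0, 172.5]
force: [-0.6, -0.3, -0.8]
gripper_width: 53.9
```

```bash
python3 -m handwheel '[{"gripper":46,"travel":[0,0,0.0006],"twist":0},{"gripper":46,"travel":[0,0,0],"twist":0},{"gripper":58,"travel":[0,0,0],"twist":0},{"gripper":72,"travel":[0,0,0],"twist":0},{"gripper":88,"travel":[0,0,0],"twist":0}]'
python3 -m handwheel '[{"gripper":88,"travel":[0,0,0],"twist":0},{"gripper":88,"travel":[0,0,-0.003],"twist":0},{"gripper":88,"travel":[0,0,-0.015],"twist":0},{"gripper":88,"travel":[0,0,-0.03],"twist":0},{"gripper":88,"travel":[0,0,-0.038],"twist":0}]'
python3 -m handwheel '[{"gripper":88,"travel":[0,0,-0.038],"twist":0},{"gripper":88,"travel":[0,0,-0.036],"twist":0},{"gripper":100,"travel":[0.0268,0.0198,0],"twist":0},{"gripper":100,"travel":[0.0268,0.0198,0],"twist":0},{"gripper":100,"travel":[0.0268,0.0198,0],"twist":0}]'
python3 -m handwheel '[{"gripper":100,"travel":[0.0268,0.0198,0],"twist":0},{"gripper":100,"travel":[0.0268,0.0198,0],"twist":0},{"gripper":100,"travel":[0.0268,0.0198,0],"twist":0},{"gripper":100,"travel":[0.0268,0.0198,0],"twist":0},{"gripper":100,"travel":[0,0,0],"twist":-0.108}]'
python3 -m handwheel '[{"gripper":100,"travel":[0,0,0],"twist":-0.108},{"gripper":100,"travel":[0,0,0],"twist":-0.108},{"gripper":100,"travel":[0,0,0],"twist":0},{"gripper":100,"travel":[0,0,0],"twist":0}]'
python3 look.py 10 box_blue:32 tray_yellow:6 box_yellow:35
```

```text
time_s: 29.38
ee_pos: [634.2, -169.9, 202.0]
ee_rot: [180.0, 0.0, 172.5]
force: [0.5, 0.4, -0.3]
gripper_width: 64.2
time_s: 29.8
ee_pos: [633.4, -169.7, 286.3]
ee_rot: [179.9, -0.4, 172.5]
force: [-0.8, 0.1, 0.8]
gripper_width: 80.3
time_s: 30.22
ee_pos: [561.3, -100.1, 362.9]
ee_rot: [180.0, 0.1, 172.5]
force: [-0.0, -0.2, 0.9]
gripper_width: 91.1
time_s: 30.63
ee_pos: [461.9, -5.4, 362.0]
ee_rot: [179.9, -0.2, 178.9]
force: [-0.4, -0.7, -0.6]
gripper_width: 91.3
time_s: 30.97
ee_pos: [466.1, -8.0, 362.3]
ee_rot: [180.0, 0.0, -169.1]
force: [0.4, 0.5, 1.0]
gripper_width: 91.3
wrist box_blue 0.83 [461.8  -6.8  89.5  65.4   6.4]
wrist tray_yellow 0.65 [ 570.4 -164.3   24.5   14.7  -79.1]
wrist tray_yellow 0.43 [ 456.7 -249.8  122.5   80.6  -10.8]
wrist box_yellow 0.22 [428.2 226.9  67.4  15.8  -7.8]
top box_blue 0.43 [504.  -11.6  37.5  15.1 -81.8]
top tray_yellow 0.68 [ 629.1 -165.3  127.9   76.    -5. ]
top box_yellow 0.84 [ 634.  -166.9   91.5   54.9   -8.3]
31.3667 [466.3  -8.1 362. ] [ 180.   -0. -169.] 91.08312666355658
```

View pics/wrist10.png

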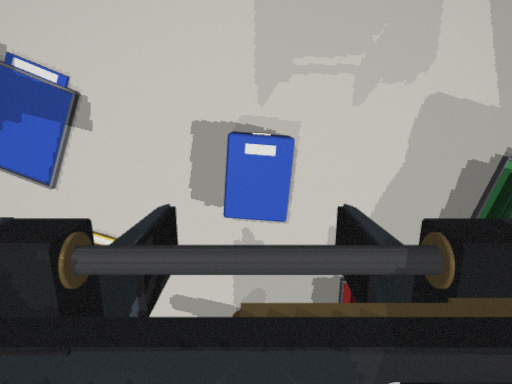

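Blue is alone on the bench at (258,177), turned about 4.6° relative to the tool. I'll correct for that and grip it.

```bash
python3 -m handwheel '[{"gripper":100,"travel":[0.0035,0.002,0.02],"twist":0.08},{"gripper":100,"travel":[0,0,0.03],"twist":0},{"gripper":100,"travel":[0,0,0.03],"twist":0},{"gripper":100,"travel":[0,0,0.03],"twist":0},{"gripper":100,"travel":[0,0,0.02],"twist":0}]'
python3 -m handwheel '[{"gripper":100,"travel":[0,0,0.015],"twist":0},{"gripper":100,"travel":[0,0,0.01],"twist":0},{"gripper":100,"travel":[0,0,0.005],"twist":0},{"gripper":100,"travel":[0,0,0.002],"twist":0},{"gripper":80,"travel":[0,0,0],"twist":0}]'
python3 -m handwheel '[{"gripper":59,"travel":[0,0,0],"twist":0},{"gripper":59,"travel":[0,0,0],"twist":0},{"gripper":59,"travel":[0,0,0],"twist":0},{"gripper":59,"travel":[0,0,0],"twist":0},{"gripper":59,"travel":[0,0,0],"twist":0}]' 22
python3 -m handwheel '[{"gripper":59,"travel":[0,0,0],"twist":0},{"gripper":59,"travel":[0,0,0],"twist":0},{"gripper":59,"travel":[0,0,0],"twist":0}]' 22
```

```text
time_s: 31.78
ee_pos: [461.6, -6.7, 229.9]
ee_rot: [180.0, -0.2, -173.5]
force: [0.9, -0.2, -0.9]
gripper_width: 91.1
time_s: 32.2
ee_pos: [462.5, -6.8, 200.0]
ee_rot: [180.0, -0.0, -173.5]
force: [-0.6, -0.0, 0.5]
gripper_width: 87.3
time_s: 32.62
ee_pos: [462.6, -6.7, 200.7]
ee_rot: [-180.0, 0.1, -173.5]
force: [-0.5, 0.2, 5.0]
gripper_width: 65.7
time_s: 32.87
ee_pos: [462.6, -6.8, 200.7]
ee_rot: [-180.0, 0.1, -173.5]
force: [-1.4, -0.3, 6.7]
gripper_width: 66.5
```

```bash
python3 -m handwheel '[{"gripper":59,"travel":[0,0,-0.003],"twist":0},{"gripper":59,"travel":[0,0,-0.006],"twist":0},{"gripper":59,"travel":[0,0,-0.015],"twist":0},{"gripper":59,"travel":[0,0,-0.025],"twist":0},{"gripper":59,"travel":[0,0,-0.02],"twist":0}]' 22
python3 -m handwheel '[{"gripper":59,"travel":[0.0025,-0.02,-0.01],"twist":0},{"gripper":59,"travel":[0.0043,-0.0355,0],"twist":0},{"gripper":59,"travel":[0.0043,-0.0355,0],"twist":0},{"gripper":59,"travel":[0.0043,-0.0355,0],"twist":0},{"gripper":59,"travel":[0.0043,-0.0355,0],"twist":0}]'
python3 -m handwheel '[{"gripper":59,"travel":[0.0043,-0.0355,0],"twist":0},{"gripper":59,"travel":[0.0043,-0.0355,0],"twist":0},{"gripper":59,"travel":[0.002,-0.0153,0],"twist":0.1},{"gripper":59,"travel":[0,0,0],"twist":0.105},{"gripper":59,"travel":[0,0,0],"twist":0.102}]'
python3 -m handwheel '[{"gripper":59,"travel":[0,0,0.02],"twist":0},{"gripper":59,"travel":[0,0,0.025],"twist":0},{"gripper":59,"travel":[0,0,0.008],"twist":0},{"gripper":59,"travel":[0,0,0],"twist":0},{"gripper":59,"travel":[0,0,0],"twist":0}]'
python3 look.py 11 tray_blue:6; python3 -c "
from h import *
delta(460.5,-257,203.7,-11.1)"
```

```text
time_s: 33.28
ee_pos: [462.1, -6.7, 270.0]
ee_rot: [180.0, -0.1, -173.5]
force: [1.2, -0.1, -1.3]
gripper_width: 65.7
time_s: 33.7
ee_pos: [460.6, -171.3, 279.4]
ee_rot: [180.0, 0.0, -173.5]
force: [0.5, 0.1, -1.9]
gripper_width: 66.0
time_s: 34.12
ee_pos: [459.9, -258.2, 278.9]
ee_rot: [180.0, -0.0, 168.5]
force: [0.1, 0.5, -1.1]
gripper_width: 65.7
time_s: 34.53
ee_pos: [460.4, -256.9, 226.1]
ee_rot: [180.0, -0.0, 168.9]
force: [-0.1, -0.6, -1.1]
gripper_width: 65.7
wrist tray_blue 0.84 [ 411.4 -248.    89.1   34.    80.6]
top tray_blue 0.8 [ 407.  -244.6   83.5   20.    77.6]
34.7333 [ 460.8 -257.   227.2] [-1.800e+02  1.000e-01  1.689e+02] 65.46737579741718
pos [ 460.8 -257.   227.2] [-1.7996e+02  1.3000e-01  1.6891e+02] travel mm (tool) [ 0.3 -0.  23.5] twist deg 0.01 rad 0.0001
```

View pics/wrist11.png

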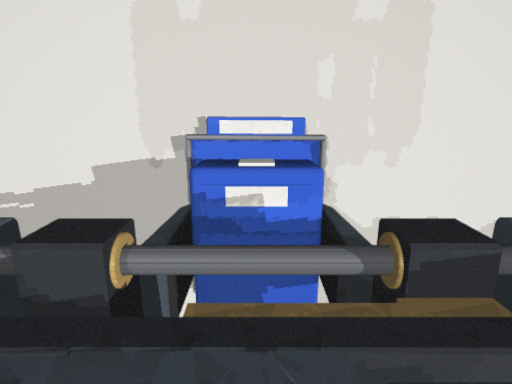

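Blue is at columns 191–322, with the tray walls at 187–326 and the near wall at row 137. It looks centred, so I'm lowering with a numeric check.

```bash
python3 - <<'E'
from h import *
f=env.grab_frame("wrist"); s=env.state(); zt=s["ee_pos"][2]-200.2+32
u=np.array([.981,-.193])
a=unproj(f,[[187,137],[326,137]],8).mean(0); b=unproj(f,[[191,167],[322,167]],zt); print("tray c",(a+55*u).round(1),"box c",(b.mean(0)+44*u).round(1))
E
python3 -m handwheel '[{"gripper":59,"travel":[0,0,0.008],"twist":0},{"gripper":59,"travel":[0,0,0.006],"twist":0},{"gripper":59,"travel":[0,0,0.003],"twist":0},{"gripper":59,"travel":[0,0,0.001],"twist":0},{"gripper":59,"travel":[0,0,0],"twist":0}]'
python3 -m handwheel '[{"gripper":59,"travel":[0,0,0.001],"twist":0},{"gripper":59,"travel":[0,0,0.001],"twist":0},{"gripper":59,"travel":[0,0,0],"twist":0},{"gripper":59,"travel":[0,0,0],"twist":0}]'
```

```text
tray c [ 463.1 -257.6] box c [ 461.9 -257.3]
time_s: 35.2
ee_pos: [460.2, -256.8, 207.4]
ee_rot: [180.0, -0.1, 168.9]
force: [0.4, -0.1, -2.1]
gripper_width: 65.8
time_s: 35.53
ee_pos: [460.3, -256.9, 206.1]
ee_rot: [180.0, 0.0, 168.9]
force: [-0.0, -0.3, -1.5]
gripper_width: 66.0
```

```bash
python3 -m handwheel '[{"gripper":59,"travel":[0,0,0.001],"twist":0},{"gripper":59,"travel":[0,0,0.001],"twist":0},{"gripper":59,"travel":[0,0,0],"twist":0},{"gripper":59,"travel":[0,0,0],"twist":0}]'
python3 -m handwheel '[{"gripper":59,"travel":[0,0,0.0005],"twist":0},{"gripper":59,"travel":[0,0,0],"twist":0},{"gripper":59,"travel":[0,0,0],"twist":0}]'
python3 -m handwheel '[{"gripper":59,"travel":[0,0,0.0005],"twist":0},{"gripper":59,"travel":[0,0,0],"twist":0},{"gripper":59,"travel":[0,0,0],"twist":0}]'
```

```text
time_s: 35.87
ee_pos: [460.3, -256.9, 204.0]
ee_rot: [180.0, -0.0, 168.9]
force: [-0.4, -0.3, -1.5]
gripper_width: 65.6
time_s: 36.12
ee_pos: [460.4, -256.9, 203.7]
ee_rot: [180.0, 0.0, 168.9]
force: [-0.1, 1.3, 0.5]
gripper_width: 65.8
time_s: 36.37
ee_pos: [460.3, -256.9, 203.7]
ee_rot: [-180.0, 0.0, 168.9]
force: [-3.0, 1.8, 4.7]
gripper_width: 65.6
```

Contact (4.7 N), so I'm releasing and backing off, up and away toward the robot side.

```bash
python3 -m handwheel '[{"gripper":70,"travel":[0,0,0],"twist":0},{"gripper":85,"travel":[0,0,0],"twist":0},{"gripper":100,"travel":[0,0,0],"twist":0},{"gripper":100,"travel":[0,0,0],"twist":0},{"gripper":100,"travel":[0,0,-0.003],"twist":0}]'
python3 -m handwheel '[{"gripper":100,"travel":[0,0,-0.015],"twist":0},{"gripper":100,"travel":[0,0,-0.03],"twist":0},{"gripper":100,"travel":[0,0,-0.038],"twist":0},{"gripper":100,"travel":[0,0,-0.038],"twist":0},{"gripper":100,"travel":[0,0,-0.038],"twist":0}]'
python3 -m handwheel '[{"gripper":100,"travel":[0.03,0,-0.01],"twist":0},{"gripper":100,"travel":[0.03,0,0],"twist":0},{"gripper":100,"travel":[0.03,0,0],"twist":0},{"gripper":100,"travel":[0,0,0],"twist":0},{"gripper":100,"travel":[0,0,0],"twist":0}]'
python3 look.py 12 box_blue:35 box_yellow:35 box_red:35 box_green:35 oil_bottle:30 tube_rack:60
python3 - <<'E'
from h import *
f=env.grab_frame("scene"); cv2.imwrite("pics/scene12.png",f["frame"][:,:,::-1])
a=f["frame"][150:300,60:420,::-1]; t=cv2.imread("pics/top12.png")[150:285,150:410]
cv2.imwrite("pics/fin.png",cv2.vconcat([cv2.resize(a,(720,300),interpolation=cv2.INTER_CUBIC),cv2.resize(t,(720,290),interpolation=cv2.INTER_CUBIC)]))
E
```

```text
time_s: 36.78
ee_pos: [460.2, -256.8, 205.5]
ee_rot: [180.0, -0.1, 168.9]
force: [-0.2, -0.4, 0.3]
gripper_width: 89.3
time_s: 37.2
ee_pos: [460.0, -256.7, 366.7]
ee_rot: [180.0, -0.0, 168.9]
force: [0.9, -0.9, -0.2]
gripper_width: 91.1
time_s: 37.62
ee_pos: [371.0, -239.2, 375.5]
ee_rot: [-180.0, 0.1, 168.8]
force: [0.3, -0.5, 0.0]
gripper_width: 91.1
wrist box_blue 0.6 [ 426.4 -250.3   64.7   33.6   81.3]
top box_blue 0.59 [ 461.2 -250.6   86.6   70.9  -11.2]
top box_blue 0.22 [449.9 262.5 115.9  49.8  -4. ]
top box_yellow 0.86 [ 633.7 -166.3   91.4   57.6   -8.8]
top box_red 0.6 [617.9 157.1  91.1  42.6  10.3]
top box_green 0.65 [455.  268.8  90.5  33.9  -8.1]
top box_green 0.51 [ 457.1 -246.7  121.3   89.8  -11.4]
top oil_bottle 0.62 [ 6.479e+02  1.230e+01  3.000e+01  2.710e+01 -1.000e-01]
top tube_rack 0.84 [676.5 366.4 118.8  44.9 -67.2]
38.3167 [ 372.1 -239.6  375. ] [180.   -0.  168.9] 91.24837123474924
```

View pics/fin.png

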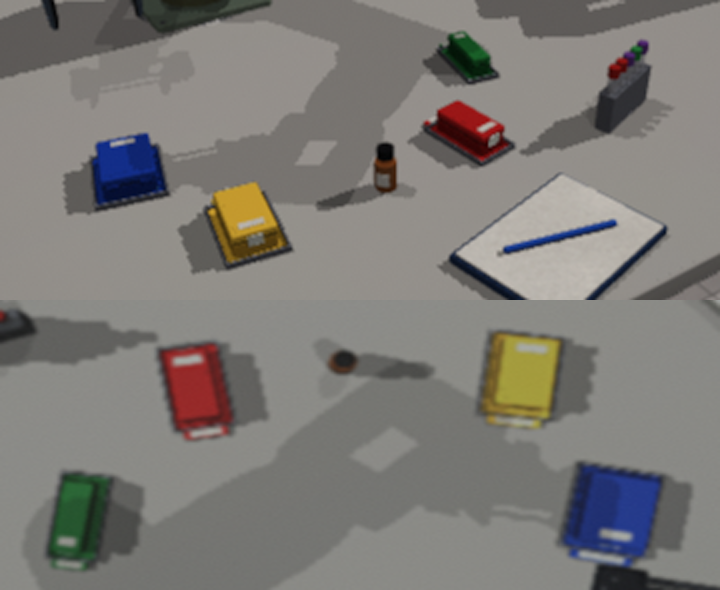

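All four boxes lie flat inside their rims, and the bottle and rack stand as before. Handing in.

```bash
python3 -c "
from workcell import env
print(env.job_done())"
```

```text
the job is handed in; nothing more can be done
None
```

I took the pile apart from the top (green, red, yellow, blue). Each box is now in its own colour's tray, lying flat and lengthwise, and I handed the job in at about 38 s of the 128 s allowed. Each box was lowered the last few millimetres slowly. No force reading at the end of a move passed 7 N.

- **Last pictures:** the final top and scene views show all four boxes inside their rims. The bottle and rack look upright and unmoved, and the gripper was clear, above and to the robot's side of the blue tray.
- **Disagreements:** the last top-view masks put the blue box about 6 mm and the yellow box about 4 mm sideways of their tray centres. I put this down to the boxes' side faces counting in the mask. The close wrist-camera checks before lowering showed box and tray centres within about 1.5 mm for red, yellow and blue; for green I compared only the tray's near end and the walls. All four heights at release fitted a box resting on the tray floor. I did not check the blue and yellow offsets further.
- **Bottle and rack readings:** the networks' bottle position shifted about 5 mm between the first and last top views. That is within their noise at that resolution; nothing came near it. The rack reading barely changed.

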